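Fetch the reference tube from behind the reagent bottles

ROBOT

A 6-joint arm with a two-finger parallel gripper is mounted at the origin on a cart in front of the work surface, level with it; the furniture and walls round the work are solid. World frame = base frame: x ahead of the robot, y to its left, z up, the work surface at z = 0. Lengths are in m, angles in degrees, forces in N, time in s.
With the tool pointing down it reaches from about 0.4 to 0.825 m from the base axis. Payload 7 kg.
Tool frame: the origin (TCP) lies midway between the tips of the shut fingers; the grasp point (between the pads) lies 19 mm behind it; z points along the fingers, y is the line along which they close (so a half turn about z gives the same grasp; the last joint's range is limited). The gripper opens to 88 mm and grips with 3 to 60 N. Pads are 19 mm wide; open, the fingers measure 130 mm over their backs; the gripper's body (78 mm by 193 mm) begins 47 mm behind the grasp point.
Start: joints at [-51.446, 20.546, 0.682, 0, -70.136, -16.507], TCP at [0.253, -0.626, 0.227] pointing down, gripper open.
Joint ranges: [-176.03, 176.03], [-82.01, 121.73], [-58.28, 71.71], [-173.87, 95.51], [-174.79, -0.11], [-173.66, 173.66]. Speed limits (degrees/s): [136.94, 136.94, 172.46, 180, 180, 180].

INTERFACE

Orientations are given as [roll, pitch, yaw] about the fixed x, y, z axes, in that order (R = Rz(yaw) Ry(pitch) Rx(roll)).
In Python, from plant import r gives the robot as it stands.
- The arm moves only by the tool carry_out, never from a script. Its argument "deltas" is a list of rows, each a list of 3 entries, a list of its own where there are three numbers: the opening, from 0 (shut) to 1 (fully open), then the shift along the tool's x, y, z in mm, then the turn, a rotation vector about the tool's x, y, z in rad. In form: [[gripper, [tx, ty, tz], [rx, ry, rz]], ...]. A call has 1 to 12 rows; each row is the pose to reach, as a shift and turn from the pose commanded when the call began, along the tool's axes at that moment; what a row does not reach only later rows make up. A row lasts 1/10 s, in which the tool goes at most 50 mm and 8.59 degrees, less where a joint would pass 70% of its speed; a pose out of reach is approached as far as the arm can. A call with a gripper value outside its range is refused whole. The fingers move at their own pace and stop on an object; "squeeze" is the grip in N (left out, the last holds). Time passes only in rows, so rows that repeat a pose let the fingers close. It gives the time, the measured TCP pose, the force, the opening and the grip force at its end, in the units of the state.
- r.get_state(): the state, without advancing time (a new reading comes with each control period).
- r.capture(name): name is "scene" or "top" or "wrist"; returns (picture, depth): 400x640x3 uint8, red, green, blue; 400x640 float32, m along the optical axis (not along the pixel's ray), 0 where there is no reading.
- r.get_calibration(name): a dict with "fov_y" (degrees; the focal length in pixels is half the picture's height over the tangent of half this angle, whatever the lens; pixels are square), "cx", "cy" (the principal point, pixels), "distortion" ([k1, k2, p1, p2, k3] as OpenCV has them; the pictures are not rectified), "view" (4x4, takes a point from world to camera coordinates). Camera axes: x right, y down, z forward; pixel columns grow to the right and rows downward; lengths in m; the calibration is good to about 2 mm. A picture is of the moment at which its call begins: read the wrist's pose just before it. get_calibration takes no time and is no camera call; for the wrist camera it gives the pose at the moment of the call.
- r.close_job(): hands the job in; it is judged then, once.
The state is a dict: "time_s": time; "joints": joint angles; "qd": joint speeds; "joint_torque": joint torques, N m; "tcp_pos": TCP position; "eef_rot": TCP orientation; "contact_force": force on the tool from outside, world axes, zero at the start; "moment": the same for the moment, N m; "gripper_width": finger opening in m; "gripper_force": force on a finger pad.
Only numpy, scipy, OpenCV 4.12 (cv2) and the standard library are available. Lean on these libraries where they do the work, as an engineer would, in place of code of your own. Each camera call takes 0.05 s, during which the arm holds its last target. There are 200 camera calls.

TASK

Prepare for the photometer calibration: the blue reference tube is hemmed in by three bottles in the round white caddy, so first lift the bottles out one by one and stand all three upright on the grey spill tray. Then lift the blue tube out of the caddy and seat it upright in the hole of the small metal tube stand, and afterwards put every bottle back in the caddy, upright, in the very bay and spot where it stood at the start. Tip nothing over and leave the large beaker, the marker pen and the dish as they are.

Things in the scene. Friction and masses are not known exactly. Their poses are not given: they have to be found in the camera images.
- amber_bottle: Amber brown glass bottle with a slim black cap (the one in the caddy; another like it stands far back against the wall), 86 mm across, 180 mm tall, about 0.55 kg, loose. Origin: centre of its underside, z up. Grip it from above across the cap, which is round, 38 mm across, and spans heights 140 to 180 mm above the origin; the cap does not turn.
- black_jar: Black plastic jar, 78 (x) x 85 (y) mm with rounded corners, 149 mm tall, with a wide black cap, about 0.45 kg, loose. Origin: centre of its underside, z up. Grip it from above across the cap: round, 58 to 66 mm across, heights 124 to 149 mm above the origin; the cap does not turn.
- media_bottle: Clear-white round bottle with a bright blue cap, 63 mm across, 141 mm tall, about 0.3 kg, loose. Origin: centre of its underside, z up. Grip it from above across the cap: round, 48 to 52 mm across, heights 114 to 141 mm above the origin; the cap does not turn.
- blue_tube: Small blue capped tube standing upright, round, 25 mm across, 68 mm tall, 30 g, loose. Origin: centre of its underside. At the start it stands in the caddy's centre bore, its upper 52 mm showing, with only about 5 to 17 mm between it and each bottle.
- caddy: Round white bottle caddy, 245 mm across, fixed. Origin: centre of its underside. Bottles stand on its deck, 20 mm up. Centre bore for the tube: 31 mm wide, floor 4 mm up. Three bays (one bottle each, any order) centred 61 mm out at 0, 120, 240 deg from its x axis, parted by radial fins at 60, 180, 300 deg (62 to 118 mm out, tops 45 mm up); rim top 34 mm up. Two lugs stick out 9 mm at +y and -y.
- spill_tray: Square grey plastic spill tray, fixed, empty at the start: 222 mm over its beaded rim, inside 210 x 210 mm, walls 22 mm high, inner floor 4 to 5 mm above the origin. Origin: centre of its underside; x and y along its sides. The three bottles stand on it meanwhile, on any spots inside.
- tube_stand: Small fixed tube stand: pale aluminium block 60 x 60 mm on a black 76 mm base, top 35 mm above the origin. Origin: centre of its underside. In the middle of its top is a vertical hole 34 mm wide, widened to about 44 mm at the mouth by a chamfer, floor 10 mm above the origin (25 mm deep). The blue tube is to stand in it.
- large_beaker: Large clear glass beaker, 73 mm across, 94 mm tall, standing at the back left, loose: leave it alone. Origin: centre of its underside.
- marker: Marker pen, white and black, 13 x 133 x 14 mm, lying on the bench at the left front, loose: leave it alone. Origin: centre of its underside.
- dish: Flat clear glass dish with lid, 64 mm across, 16 mm high, lying on the bench at the left, loose: leave it alone. Origin: centre of its underside.

How it is judged (in metres and radians):
On the way, in this order (a step that is already met when the one before it is completed fails the run):
1. all three bottles stand released and upright on the spill tray while the blue tube is still in the caddy (x of amber_bottle in the frame of spill_tray between -0.09 and 0.09 m and y of amber_bottle in the frame of spill_tray between -0.09 and 0.09 m and z of each of amber_bottle, black_jar, media_bottle in the frame of spill_tray below 0.012 m and angle between each of amber_bottle, black_jar, media_bottle's own z axis and vertical below 0.1 rad and x of black_jar in the frame of spill_tray between -0.09 and 0.09 m and y of black_jar in the frame of spill_tray between -0.09 and 0.09 m and x of media_bottle in the frame of spill_tray between -0.09 and 0.09 m and y of media_bottle in the frame of spill_tray between -0.09 and 0.09 m and contact force between the fingers and amber_bottle below 0.3 N and linear speed of each of amber_bottle, black_jar, media_bottle below 0.02 m/s and contact force between the fingers and black_jar below 0.3 N and contact force between the fingers and media_bottle below 0.3 N and horizontal distance between blue_tube and caddy below 0.01 m and z of blue_tube in the frame of caddy below 0.012 m), for 0.2 s.
2. the blue tube stands released in the hole of the tube stand, the bottles still on the tray (horizontal distance between blue_tube and tube_stand below 0.008 m and z of blue_tube in the frame of tube_stand below 0.016 m and angle between blue_tube's own z axis and vertical below 0.12 rad and contact force between the fingers and blue_tube below 0.3 N and linear speed of blue_tube below 0.02 m/s and x of amber_bottle in the frame of spill_tray between -0.09 and 0.09 m and y of amber_bottle in the frame of spill_tray between -0.09 and 0.09 m and z of each of amber_bottle, black_jar, media_bottle in the frame of spill_tray below 0.012 m and angle between each of amber_bottle, black_jar, media_bottle's own z axis and vertical below 0.1 rad and x of black_jar in the frame of spill_tray between -0.09 and 0.09 m and y of black_jar in the frame of spill_tray between -0.09 and 0.09 m and x of media_bottle in the frame of spill_tray between -0.09 and 0.09 m and y of media_bottle in the frame of spill_tray between -0.09 and 0.09 m), for 0.2 s.
At the end, for the whole second after the job is handed in: Each bottle stands upright (within 0.1 rad) within 15 mm of where it stood at the start; the blue tube stands upright (within 0.12 rad) on the floor of the stand's hole, within 8 mm of its centre; all are released and at rest (distance of each of amber_bottle, black_jar, media_bottle from where it was at the start of the episode below 0.015 m and angle between each of amber_bottle, black_jar, media_bottle's own z axis and vertical below 0.1 rad and contact force between the fingers and amber_bottle below 0.3 N and linear speed of each of amber_bottle, black_jar, media_bottle, blue_tube below 0.02 m/s and contact force between the fingers and black_jar below 0.3 N and contact force between the fingers and media_bottle below 0.3 N and horizontal distance between blue_tube and tube_stand below 0.008 m and z of blue_tube in the frame of tube_stand below 0.016 m and angle between blue_tube's own z axis and vertical below 0.12 rad and contact force between the fingers and blue_tube below 0.3 N); the robot touches nothing.
It fails at once if the amber bottle is tipped (more than 0.5 rad) (angle between amber_bottle's own z axis and vertical above 0.5 rad).
It fails at once if the black jar is tipped (more than 0.5 rad) (angle between black_jar's own z axis and vertical above 0.5 rad).
It fails at once if the media bottle is tipped (more than 0.5 rad) (angle between media_bottle's own z axis and vertical above 0.5 rad).
It fails at once if the blue tube is tipped (more than 0.5 rad) (angle between blue_tube's own z axis and vertical above 0.5 rad).
It fails at once if the large beaker, the marker pen or the dish is disturbed (moved more than 20 mm) (distance of any of large_beaker, marker, dish from where it was at the start of the episode above 0.02 m).
It also fails if it takes over 138 s, if anything falls off the work surface, if the arm or the gripper's body presses on something with over 40 N, if the wrist force passes 120 N, or if a joint passes its speed limit or range.

## Working session

There is one attempt and no reset: what is moved stays moved. The work goes in short steps, Python scripts to look and compute and a tool call to move; the robot and the scene stay as the last step left them, time stands still between calls to the robot, and variables do not carry over. Pictures are saved under pics/ and viewed, at most 14 in all, crops included, and the job is handed in when it is done.

Besides the shell and the picture viewer there is one more tool, called after "Emit:" as a command line: name --argument value ..., lists and objects as JSON in quotes. carry_out: Moves the arm, as the interface text tells. Its arguments: {"type":"object","properties":{"deltas":{"type":"array"},"squeeze":{"type":"number"}},"required":["deltas"]}

```bash
ls; mkdir -p pics; cat > h.py <<'E'
import numpy as np, cv2, sys
from plant import r
from scipy.spatial.transform import Rotation as R
def cam(n):
    c=r.get_calibration(n); f=200/np.tan(np.radians(c["fov_y"])/2)
    return c, np.array([[f,0,c["cx"]],[0,f,c["cy"]],[0,0,1]]), np.array(c["distortion"],float), np.array(c["view"])
def snap(n,fn=None):
    k=cam(n); p,d=r.capture(n)
    np.savez('pics/%s.npz'%(fn or n),p=p,d=d,K=k[1],D=k[2],V=k[3])
    cv2.imwrite('pics/%s.png'%(fn or n),p[:,:,::-1]); return p,d
def world(fn):
    "world xyz map"
    z=np.load('pics/%s.npz'%fn); d=z['d']; h,w=d.shape
    u,v=np.meshgrid(np.arange(w),np.arange(h))
    q=cv2.undistortPoints(np.stack([u,v],-1).reshape(-1,1,2).astype(np.float64),z['K'],z['D']).reshape(h,w,2)
    P=np.concatenate([q*d[...,None],d[...,None]],-1); V=z['V']
    W=(P-V[:3,3])@V[:3,:3]; W[d==0]=np.nan; return z['p'],W
def onplane(fn,px,zp):
    z=np.load('pics/%s.npz'%fn); V=z['V']
    q=cv2.undistortPoints(np.array(px,float).reshape(-1,1,2),z['K'],z['D']).reshape(-1,2)
    dr=np.c_[q,np.ones(len(q))]@V[:3,:3]; o=-V[:3,:3].T@V[:3,3]
    return o+dr*((zp-o[2])/dr[:,2])[:,None]
E
python3 - <<'E'
from h import *
s=r.get_state(); print({k:np.round(v,3) for k,v in s.items()})
for n in("top","scene","wrist"):
    snap(n); c=cam(n); V=c[3]; print(n,np.round(-V[:3,:3].T@V[:3,3],3),np.round(V[2,:3],2),c[1][0,0],c[2])
E
```

```text
pics
{'time_s': np.float64(0.0), 'joints': array([-5.1444e+01,  2.0589e+01,  6.3300e-01, -1.8000e-02, -7.0137e+01,
       -1.6508e+01]), 'qd': array([-0.038,  0.001, -0.053,  0.032,  0.055, -0.029]), 'joint_torque': array([ 0.0000e+00, -5.8271e+01,  2.9305e+01,  6.9970e+00,  7.0000e-03,
       -0.0000e+00]), 'tcp_pos': array([ 0.253, -0.625,  0.226]), 'eef_rot': array([ 1.79906e+02, -1.00000e-02, -1.57958e+02]), 'contact_force': array([-0.491, -0.348,  0.065]), 'moment': array([-0.068,  0.013,  0.014]), 'gripper_force': np.float64(0.0), 'gripper_width': np.float64(0.088)}
top [0.273 0.125 1.27 ] [ 0.19  0.01 -0.98] 469.93880050237215 [-0.03050406  0.          0.          0.          0.        ]
scene [-0.37  -0.625  0.568] [ 0.7   0.58 -0.42] 373.5231885238217 [-0.04038063  0.          0.          0.          0.        ]
wrist [ 0.179 -0.655  0.384] [ 0.27  0.11 -0.96] 283.6599170263299 [-0.01026338  0.          0.          0.          0.        ]
```

View pics/top.png

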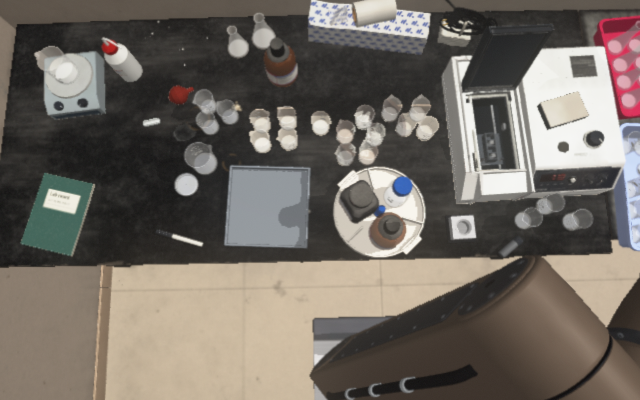

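View pics/scene.png

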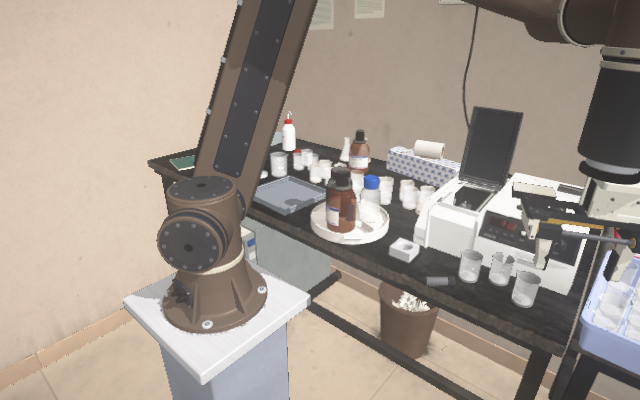

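The top view shows the tray at about (268,206), the caddy at (380,212) with the jar cap (357,198), blue media cap (402,186), amber cap (390,228) and tube (381,210), and the stand at (463,227). The scene view confirms this layout. I'll enlarge the work area and print depth heights.

```bash
python3 - <<'E'
from h import *
p,W=world('top')
c=p[155:265,215:490]; cv2.imwrite('pics/crop1.png',cv2.resize(c[:,:,::-1],None,fx=2.9,fy=2.9,interpolation=cv2.INTER_CUBIC))
np.set_printoptions(precision=3,suppress=True)
for n,(u,v) in dict(jar=(357,197),media=(402,186),amber=(391,225),tube=(381,210),traymid=(262,190),stand=(452,220),stand2=(473,235)).items(): print(n,W[v,u])
# height-band components
x,y,z=W[...,0],W[...,1],W[...,2]
vv,uu=np.mgrid[0:400,0:640]
for a,b,n in((.188,.215,'amber'),(.155,.18,'j/m'),(.06,.09,'tube'),(.028,.042,'rim/stand')):
    m=((z>a)&(z<b)&(uu>215)&(uu<490)&(vv>155)&(vv<262)).astype(np.uint8)
    k,l,s,ce=cv2.connectedComponentsWithStats(m)
    for i in range(1,k):
        if s[i,4]>12:
            q=W[l==i]; print(n,s[i],ce[i],'min',q.min(0),'max',q.max(0),'med',np.median(q,0))
E
```

```text
jar [0.496 0.043 0.166]
media [ 0.523 -0.068  0.158]
amber [ 0.422 -0.03   0.201]
tube [ 0.48  -0.025  0.07 ]
traymid [ 0.555  0.293 -0.   ]
stand [ 0.454 -0.215  0.041]
stand2 [ 0.413 -0.268  0.039]
amber [385 218  15  15 170] [392.    224.565] min [ 0.407 -0.049  0.188] max [ 0.439 -0.017  0.205] med [ 0.423 -0.033  0.199]
j/m [393 176  19  20 292] [402.106 185.435] min [ 0.5   -0.09   0.155] max [ 0.548 -0.046  0.168] med [ 0.523 -0.068  0.16 ]
j/m [349 183  24  25 463] [360.527 194.911] min [0.473 0.006 0.155] max [0.53  0.062 0.175] med [0.501 0.034 0.168]
j/m [378 215  25  25 250] [389.116 228.308] min [ 0.395 -0.063  0.155] max [ 0.452 -0.005  0.179] med [ 0.416 -0.028  0.158]
tube [338 156  16   6  21] [345.571 158.714] min [0.616 0.042 0.06 ] max [0.628 0.082 0.073] med [0.619 0.063 0.068]
tube [361 156  15   5  21] [367.905 158.286] min [ 0.617 -0.016  0.06 ] max [0.626 0.021 0.073] med [0.62  0.005 0.07 ]
tube [455 156  35  45 330] [465.964 186.645] min [ 0.501 -0.306  0.06 ] max [ 0.623 -0.23   0.09 ] med [ 0.522 -0.242  0.076]
tube [480 156  10  10  67] [484.03  160.672]
[... 1164 characters left out ...]
[ 0.577 -0.001  0.041] med [ 0.564 -0.006  0.039]
rim/stand [455 177   5  26  40] [456.4  189.85] min [ 0.503 -0.241  0.029] max [ 0.57  -0.232  0.041] med [ 0.535 -0.235  0.036]
rim/stand [383 194   9  13  18] [386.    201.333] min [ 0.496 -0.057  0.028] max [ 0.529 -0.037  0.041] med [ 0.506 -0.043  0.033]
rim/stand [461 201  12   3  17] [467.176 201.588] min [ 0.499 -0.274  0.028] max [ 0.505 -0.243  0.042] med [ 0.504 -0.262  0.037]
rim/stand [450 215  26  24 400] [462.8  226.87] min [ 0.406 -0.276  0.028] max [ 0.467 -0.212  0.041] med [ 0.436 -0.245  0.034]
rim/stand [402 218  15   5  18] [409.111 220.167] min [ 0.451 -0.121  0.029] max [ 0.463 -0.084  0.041] med [ 0.456 -0.103  0.036]
```

View pics/crop1.png

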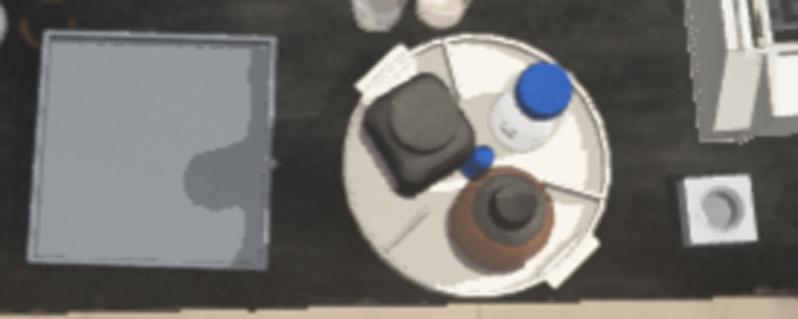

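The crop shows the caddy centred at crop pixel (478,166), with lugs on the 45° diagonal. The jar cap is at (423,120), the media cap at (545,90), the amber cap at (515,203), the tube at (480,160) and the stand hole at (722,208). Depth heights agree with the text. Next I'll move the wrist camera over the caddy for the second view.

```bash
cat >> h.py <<'E'
def go(x,y,z,yaw,q=True):
    "shift mm and turn, in tool axes, to a tool-down pose"
    s=r.get_state(); A=R.from_euler('xyz',s['eef_rot'],degrees=True); B=R.from_euler('xyz',[180,0,yaw],degrees=True)
    d=A.inv().apply(np.array([x,y,z])-s['tcp_pos'])*1000; w=(A.inv()*B).as_rotvec()
    if q: print('t',round(float(s['time_s']),2),'at',np.round(s['tcp_pos'],4),np.round(s['eef_rot'],1),'w',round(float(s['gripper_width']),4),'F',np.round(s['contact_force'],1))
    print('shift',np.round(d,1),'turn',np.round(w,3))
E
python3 - <<'E'
from h import *
np.set_printoptions(precision=4,suppress=True)
c=np.array([[45,32],[276,38],[268,270],[28,262]])/2.9+[215,155]
q=onplane('top',c,.022);print(q,q.mean(0)); e=q[1]-q[0];f=q[0]-q[3];print(np.degrees(np.arctan2(e[1],e[0])),np.degrees(np.arctan2(f[1],f[0])))
p,W=world('top')
m=(W[...,0]>.48)&(W[...,0]<.85)&(W[...,1]<-.2)&(W[...,1]>-.65);print('device max z',np.nanmax(W[m][:,2]))
m&=W[...,0]<.56;print('front',np.nanmax(W[m][:,2]), np.nanmin(W[m&(W[...,2]>.1)][:,0]) if False else '')
go(.47,.03,.37,180)
E
```

```text
[[0.6202 0.3769 0.022 ]
 [0.6091 0.1575 0.022 ]
 [0.3899 0.1684 0.022 ]
 [0.4018 0.389  0.022 ]] [0.5052 0.2729 0.022 ]
-92.89788051887388 -3.17200700412383
device max z 0.36146037220091554
front 0.1550968043473615 
t 0.15 at [ 0.2532 -0.6253  0.2259] [ 179.9   -0.  -158. ] w 0.0878 F [-0.  -0.5  0. ]
shift [-446.8  526.2 -143.5] turn [ 0.001 -0.     0.385]
```

Emit:
carry_out --deltas '[[1,[0,20,-45],[0,0,0.03]],[1,[-10,55,-85],[0,0,0.06]],[1,[-30,95,-120],[0,0,0.09]],[1,[-60,140,-143],[0,0,0.12]],[1,[-95,180,-143],[0,0,0.16]],[1,[-130,220,-143],[0,0,0.2]],[1,[-165,260,-143],[0,0,0.24]],[1,[-205,300,-143],[0,0,0.28]],[1,[-245,340,-143],[0,0,0.32]],[1,[-280,375,-143],[0,0,0.36]],[1,[-315,410,-143],[0,0,0.385]],[1,[-350,445,-143],[0,0,0.385]]]'

```text
time_s: 1.35
tcp_pos: [0.3957, -0.1153, 0.3699]
eef_rot: [180.0, 0.1, 179.9]
contact_force: [1.5, -1.1, 0.5]
gripper_width: 0.0876
gripper_force: 0.0
```

Emit:
carry_out --deltas '[[1,[-45,20,0],[0,0,0]],[1,[-80,40,0],[0,0,0]],[1,[-100,45,0],[0,0,0]],[1,[-100,45,0],[0,0,0]],[1,[-100,45,0],[0,0,0]]]'

```text
time_s: 1.85
tcp_pos: [0.4956, -0.0722, 0.3689]
eef_rot: [-180.0, -0.1, -180.0]
contact_force: [0.8, 0.1, 0.4]
gripper_width: 0.0878
gripper_force: 0.0
```

```bash
python3 - <<'E'
from h import *
np.set_printoptions(precision=4,suppress=True)
go(.47,.03,.37,180)
snap('wrist','w1')
p,W=world('w1'); print(W[::100,::106,:].reshape(-1,3)[:0])
E
```

```text
t 1.85 at [ 0.4956 -0.0722  0.3689] [-180.    -0.1 -180. ] w 0.0878 F [0.8 0.1 0.4]
shift [ 25.6 102.2  -1.1] turn [-0.    -0.002  0.   ]
[]
```

View pics/w1.png

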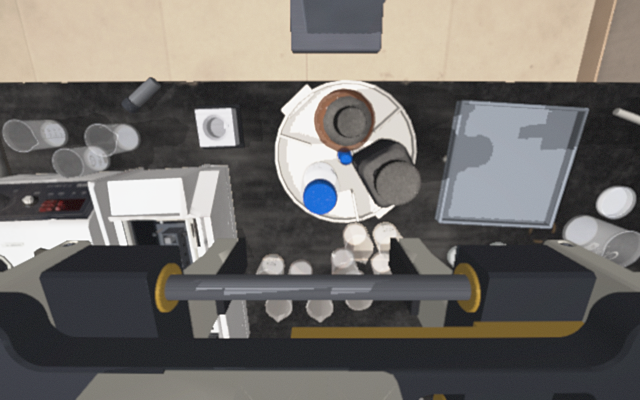

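The wrist view shows the amber cap at (351,122), tube (346,157), media cap (320,197), jar cap (402,183), stand hole (214,127), and tray corners (459,101), (589,107), (556,228), (438,222). I'll measure these and compare them with the top view.

```bash
cat >> h.py <<'E'
def circ(fn,a,b,near,rad=.06):
    "minimum circle of the points in a height band near a spot"
    p,W=world(fn); z=W[...,2]
    m=(z>a)&(z<b)&(np.hypot(W[...,0]-near[0],W[...,1]-near[1])<rad); q=W[m]
    c,rr=cv2.minEnclosingCircle(q[:,:2].astype(np.float32)); return np.round([*c,rr,np.median(q[:,2]),*np.percentile(q[:,:2],[5,95],0).mean(0)],4),len(q)
E
python3 - <<'E'
from h import *
np.set_printoptions(precision=4,suppress=True)
for fn in('top','w1'):
    for n,a,b,c,rd in(('amber',.193,.21,(.423,-.033),.03),('jar',.163,.178,(.5,.035),.045),('media',.154,.17,(.523,-.068),.04),('tube',.066,.08,(.483,-.025),.016),('stand',.028,.042,(.436,-.244),.055)): print(fn,n,circ(fn,a,b,c,rd))
t=onplane('w1',[(459,101),(589,107),(556,228),(438,222)],.022);print(t,t.mean(0))
px=dict(top=[(392,225.2),(360.7,196.2),(402.8,186),(380.6,209)],w1=[(351,122),(402,183),(320,197),(346,157)])
# triangulated heights from the two views (cap tops)
for i,n in enumerate(('amber','jar','media','tube')):
    L=[]
    for fn in px:
        a=onplane(fn,[px[fn][i]],0)[0];b=onplane(fn,[px[fn][i]],.2)[0];L.append((a,(b-a)/np.linalg.norm(b-a)))
    A=sum(np.eye(3)-np.outer(d,d) for o,d in L);bb=sum((np.eye(3)-np.outer(d,d))@o for o,d in L);print(n,'tri',np.linalg.solve(A,bb))
go(.422,-.0325,.25,-160)
E
```

```text
top amber (array([ 0.4241, -0.0337,  0.0166,  0.1995,  0.423 , -0.0337]), 161)
top jar (array([0.5016, 0.0339, 0.0292, 0.1676, 0.5016, 0.0342]), 443)
top media (array([ 0.5242, -0.0684,  0.024 ,  0.1604,  0.5232, -0.0677]), 295)
top tube (array([ 0.4839, -0.0258,  0.0103,  0.0713,  0.4828, -0.0253]), 44)
top stand (array([ 0.4366, -0.2448,  0.0424,  0.0344,  0.4362, -0.2442]), 400)
w1 amber (array([ 0.4217, -0.0337,  0.0166,  0.1995,  0.4219, -0.0339]), 698)
w1 jar (array([0.4998, 0.0339, 0.0296, 0.1678, 0.499 , 0.0333]), 1530)
w1 media (array([ 0.5225, -0.0684,  0.0243,  0.1607,  0.5209, -0.0685]), 919)
w1 tube (array([ 0.4821, -0.0228,  0.0134,  0.0713,  0.4818, -0.024 ]), 140)
w1 stand (array([ 0.4344, -0.2436,  0.0417,  0.035 ,  0.4341, -0.2435]), 1033)
[[0.3915 0.1664 0.022 ]
 [0.3999 0.3907 0.022 ]
 [0.6216 0.3884 0.022 ]
 [0.6091 0.1579 0.022 ]] [0.5055 0.2759 0.022 ]
amber tri [ 0.4224 -0.0337  0.1928]
jar tri [0.496  0.0348 0.1785]
media tri [ 0.5205 -0.0687  0.1628]
tube tri [ 0.4815 -0.0253  0.0654]
t 1.9 at [ 0.4952 -0.0725  0.3693] [-180.   -0.  180.] w 0.0878 F [-0.9 -0.4 -0.6]
shift [ 73.1  40.  119.4] turn [ 0.    -0.001 -0.349]
```

Emit:
carry_out --deltas '[[0.8,[30,15,20],[0,0,0]],[0.8,[60,30,50],[0,0,0]],[0.8,[72,39,90],[0,0,0]],[0.8,[72,39,125],[0,0,0]],[0.8,[72,39,155],[0,0,0]],[0.8,[72,39,180],[0,0,0]],[0.8,[72,39,195],[0,0,0]],[0.8,[72,39,202],[0,0,0]],[0.8,[72,39,202],[0,0,0]]]' --squeeze 30

```text
time_s: 2.8
tcp_pos: [0.4231, -0.0338, 0.1675]
eef_rot: [-180.0, -0.0, 180.0]
contact_force: [0.3, 0.2, -0.2]
gripper_width: 0.0701
gripper_force: 0.0
```

Emit:
carry_out --deltas '[[0,[0,0,0],[0,0,0]],[0,[0,0,0],[0,0,0]],[0,[0,0,0],[0,0,0]],[0,[0,0,0],[0,0,0]],[0,[0,0,0],[0,0,0]],[0,[0,0,0],[0,0,0]],[0,[0,0,0],[0,0,0]],[0,[0,0,0],[0,0,0]]]' --squeeze 30

```text
time_s: 3.6
tcp_pos: [0.4239, -0.0334, 0.1678]
eef_rot: [-180.0, 0.0, 180.0]
contact_force: [-0.0, -1.9, 3.0]
gripper_width: 0.0345
gripper_force: 30.0
```

Emit:
carry_out --deltas '[[0,[0,0,-8],[0,0,0]],[0,[0,0,-25],[0,0,0]],[0,[0,0,-50],[0,0,0]],[0,[0,0,-80],[0,0,0]],[0,[0,0,-110],[0,0,0]],[0,[0,0,-140],[0,0,0]],[0,[0,0,-165],[0,0,0]],[0,[0,0,-180],[0,0,0]],[0,[0,8,-185],[0,0,0]],[0,[-3,25,-185],[0,0,0]],[0,[-5,50,-185],[0,0,0]],[0,[-8,80,-185],[0,0,0]]]'

```text
time_s: 4.8
tcp_pos: [0.4307, 0.0476, 0.3513]
eef_rot: [-180.0, -0.1, 179.9]
contact_force: [0.3, -1.1, -6.4]
gripper_width: 0.0345
gripper_force: 29.8
```

```bash
python3 - <<'E'
from h import *
go(.455,.277,.1525,180); snap('wrist','w2')
E
```

```text
t 4.8 at [0.4307 0.0476 0.3513] [-1.800e+02 -1.000e-01  1.799e+02] w 0.0345 F [ 0.3 -1.1 -6.4]
shift [-24.4 229.4 198.8] turn [-0.    -0.002 -0.001]
```

View pics/w2.png

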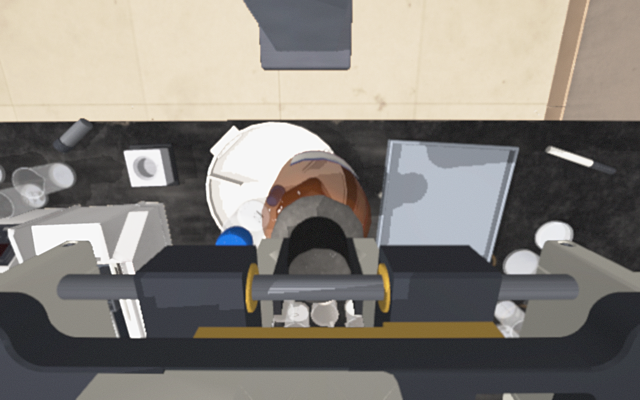

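The amber bottle hangs upright in the grip, centred at about (315,250), with the tray at right. I'll carry it on to the tray.

Emit:
carry_out --deltas '[[0,[-5,40,0],[0,0,0]],[0,[-9,80,0],[0,0,0]],[0,[-13,120,0],[0,0,0]],[0,[-17,160,0],[0,0,0]],[0,[-21,195,10],[0,0,0]],[0,[-24,218,30],[0,0,0]],[0,[-24,229,60],[0,0,0]],[0,[-24,229,95],[0,0,0]],[0,[-24,229,130],[0,0,0]],[0,[-24,229,160],[0,0,0]],[0,[-24,229,180],[0,0,0]],[0,[-24,229,188],[0,0,0]]]'

```text
time_s: 6.05
tcp_pos: [0.4538, 0.2746, 0.1611]
eef_rot: [-179.8, -0.3, 180.0]
contact_force: [-0.1, -0.3, -5.6]
gripper_width: 0.0346
gripper_force: 29.5
```

Emit:
carry_out --deltas '[[0,[0,0,3],[0,0,0]],[0,[0,0,6],[0,0,0]],[0,[0,0,8],[0,0,0]],[0,[0,0,8],[0,0,0]]]'

```text
time_s: 6.45
tcp_pos: [0.4559, 0.276, 0.1571]
eef_rot: [180.0, 0.0, 180.0]
contact_force: [-0.9, 0.2, -4.7]
gripper_width: 0.0341
gripper_force: 29.5
```

Emit:
carry_out --deltas '[[0,[0,0,2],[0,0,0]],[0,[0,0,4],[0,0,0]],[0,[0,0,4],[0,0,0]]]'

```text
time_s: 6.75
tcp_pos: [0.4565, 0.276, 0.1533]
eef_rot: [180.0, 0.1, -180.0]
contact_force: [0.4, -0.3, 0.1]
gripper_width: 0.0346
gripper_force: 29.7
```

Emit:
carry_out --deltas '[[0.7,[0,0,0],[0,0,0]],[0.7,[0,0,0],[0,0,0]],[0.7,[0,0,0],[0,0,0]],[0.7,[0,0,-15],[0,0,0]],[0.95,[0,0,-45],[0,0,0]],[0.95,[0,-5,-85],[0,0,0]],[0.95,[-5,-40,-110],[0,0,0]],[0.95,[-15,-85,-110],[0,0,0]],[0.95,[-25,-130,-110],[0,0,0]],[0.95,[-35,-175,-110],[0,0,0]],[0.95,[-44,-215,-110],[0,0,0]],[0.95,[-44,-242,-105],[0,0,0]]]'

```text
time_s: 7.95
tcp_pos: [0.5006, 0.0316, 0.2583]
eef_rot: [180.0, 0.1, 179.9]
contact_force: [0.6, 0.6, -0.3]
gripper_width: 0.0833
gripper_force: 0.0
```

```bash
python3 - <<'E'
from h import *
go(.5007,.0339,.147,180)
snap('top','t2');
print(circ('t2',.163,.178,(.5,.035),.045),circ('t2',.17,.195,(.455,.277),.03))
E
```

```text
t 7.95 at [0.5006 0.0316 0.2583] [1.800e+02 1.000e-01 1.799e+02] w 0.0833 F [ 0.6  0.6 -0.3]
shift [1.000e-01 2.300e+00 1.113e+02] turn [ 0.     0.002 -0.001]
  return _methods._mean(a, axis=axis, dtype=dtype,
  ret = ret.dtype.type(ret / rcount)
Traceback (most recent call last):
  File "h.py", line 33, in circ
    c,rr=cv2.minEnclosingCircle(q[:,:2].astype(np.float32)); return np.round([*c,rr,np.median(q[:,2]),*np.percentile(q[:,:2],[5,95],0).mean(0)],4),len(q)
                                                                                                       ~~~~~~~~~~~~~^^^^^^^^^^^^^^^^^^
IndexError: index -1 is out of bounds for axis 0 with size 0
```

Emit:
carry_out --deltas '[[0.95,[0,2,30],[0,0,0]],[0.95,[0,2,60],[0,0,0]],[0.95,[0,2,85],[0,0,0]],[0.95,[0,2,102],[0,0,0]],[0.95,[0,2,110],[0,0,0]],[0.95,[0,2,110],[0,0,0]],[0,[0,2,110],[0,0,0]],[0,[0,2,110],[0,0,0]],[0,[0,2,110],[0,0,0]],[0,[0,2,110],[0,0,0]],[0,[0,2,110],[0,0,0]],[0,[0,2,110],[0,0,0]]]'

```text
time_s: 9.2
tcp_pos: [0.5001, 0.0355, 0.1482]
eef_rot: [-180.0, 0.1, 180.0]
contact_force: [0.2, -1.7, 5.7]
gripper_width: 0.0571
gripper_force: 30.1
```

Emit:
carry_out --deltas '[[0,[0,0,-8],[0,0,0]],[0,[0,0,-25],[0,0,0]],[0,[0,0,-50],[0,0,0]],[0,[0,0,-80],[0,0,0]],[0,[0,0,-110],[0,0,0]],[0,[0,0,-140],[0,0,0]],[0,[0,4,-165],[0,0,0]],[0,[-2,15,-180],[0,0,0]],[0,[-7,40,-185],[0,0,0]],[0,[-14,75,-185],[0,0,0]],[0,[-22,115,-185],[0,0,0]],[0,[-30,155,-185],[0,0,0]]]'

```text
time_s: 10.4
tcp_pos: [0.5292, 0.1921, 0.3323]
eef_rot: [180.0, -0.1, 180.0]
contact_force: [1.0, -0.1, -3.0]
gripper_width: 0.0572
gripper_force: 29.8
```

Emit:
carry_out --deltas '[[0,[-7,40,0],[0,0,0]],[0,[-14,75,0],[0,0,0]],[0,[-20,105,0],[0,0,0]],[0,[-22,122,5],[0,0,0]],[0,[-22,127,25],[0,0,0]],[0,[-22,127,60],[0,0,0]],[0,[-22,127,95],[0,0,0]],[0,[-22,127,130],[0,0,0]],[0,[-22,127,160],[0,0,0]],[0,[-22,127,182],[0,0,0]],[0,[-22,127,192],[0,0,0]],[0,[-22,127,192],[0,0,0]]]'

```text
time_s: 11.6
tcp_pos: [0.5509, 0.3168, 0.1389]
eef_rot: [-179.9, -0.2, 180.0]
contact_force: [-0.8, -0.7, -3.6]
gripper_width: 0.0569
gripper_force: 29.8
```

Emit:
carry_out --deltas '[[0,[0,0,2],[0,0,0]],[0,[0,0,4],[0,0,0]],[0,[0,0,5],[0,0,0]],[0,[0,0,5],[0,0,0]]]'

```text
time_s: 12.0
tcp_pos: [0.5519, 0.3178, 0.1362]
eef_rot: [180.0, 0.0, 180.0]
contact_force: [-0.7, -0.7, -3.0]
gripper_width: 0.0573
gripper_force: 29.8
```

Emit:
carry_out --deltas '[[0,[0,0,1],[0,0,0]],[0,[0,0,3],[0,0,0]],[0,[0,0,3],[0,0,0]]]'

```text
time_s: 12.3
tcp_pos: [0.5518, 0.3177, 0.1324]
eef_rot: [-180.0, -0.0, 180.0]
contact_force: [-0.0, 0.0, -3.2]
gripper_width: 0.0571
gripper_force: 29.8
```

Emit:
carry_out --deltas '[[0,[0,0,1],[0,0,0]],[0,[0,0,2],[0,0,0]],[0,[0,0,2],[0,0,0]]]'

```text
time_s: 12.6
tcp_pos: [0.5528, 0.3177, 0.1323]
eef_rot: [180.0, 0.1, -180.0]
contact_force: [-1.0, -2.3, 6.4]
gripper_width: 0.0573
gripper_force: 30.1
```

Emit:
carry_out --deltas '[[0.9,[0,0,-1],[0,0,0]],[0.9,[0,0,-1],[0,0,0]],[0.9,[0,0,-1],[0,0,0]],[0.9,[0,0,-3],[0,0,0]],[0.9,[0,0,-25],[0,0,0]],[0.9,[0,0,-65],[0,0,0]],[0.8,[0,-25,-100],[0,0,0]],[0.8,[3,-70,-115],[0,0,0]],[0.8,[7,-115,-115],[0,0,0]],[0.8,[12,-160,-115],[0,0,0]],[0.8,[16,-205,-115],[0,0,0]],[0.8,[20,-250,-115],[0,0,0]]]'

```text
time_s: 13.8
tcp_pos: [0.5313, 0.0661, 0.246]
eef_rot: [180.0, 0.0, -180.0]
contact_force: [1.0, 0.1, -0.3]
gripper_width: 0.0697
gripper_force: 0.0
```

Emit:
carry_out --deltas '[[0.8,[3,-45,0],[0,0,0]],[0.8,[6,-85,0],[0,0,0]],[0.8,[9,-115,0],[0,0,0]],[0.8,[10,-131,5],[0,0,0]],[0.8,[10,-136,15],[0,0,0]],[0.8,[10,-136,20],[0,0,0]],[0.8,[10,-136,20],[0,0,0]]]'

```text
time_s: 14.5
tcp_pos: [0.5213, -0.0678, 0.2245]
eef_rot: [-180.0, -0.1, 180.0]
contact_force: [0.2, -0.5, 0.3]
gripper_width: 0.07
gripper_force: 0.0
```

```bash
python3 - <<'E'
from h import *
go(.5233,-.0684,.138,180)
snap('wrist','w3')
for a in(('amber',.175,.193,(.456,.276),.035),('jar',.145,.163,(.552,.317),.045)): print(a[0],circ('w3',*a[1:]))
E
```

```text
t 14.5 at [ 0.5213 -0.0678  0.2245] [-1.8e+02 -1.0e-01  1.8e+02] w 0.07 F [ 0.2 -0.5  0.3]
shift [-2.2 -0.6 86.5] turn [-0.    -0.002 -0.   ]
  return _methods._mean(a, axis=axis, dtype=dtype,
  ret = ret.dtype.type(ret / rcount)
Traceback (most recent call last):
  File "h.py", line 33, in circ
    c,rr=cv2.minEnclosingCircle(q[:,:2].astype(np.float32)); return np.round([*c,rr,np.median(q[:,2]),*np.percentile(q[:,:2],[5,95],0).mean(0)],4),len(q)
                                                                                                       ~~~~~~~~~~~~~^^^^^^^^^^^^^^^^^^
IndexError: index -1 is out of bounds for axis 0 with size 0
```

View pics/w3.png

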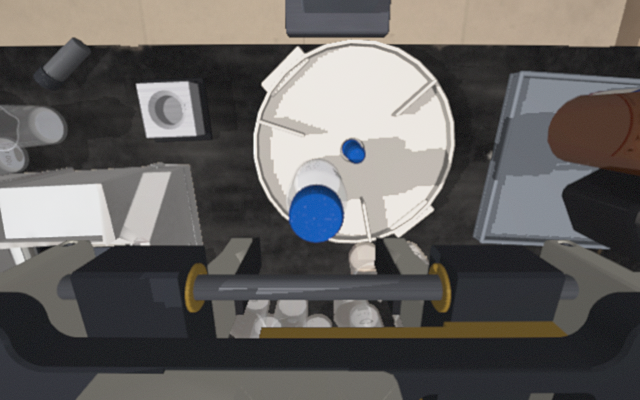

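The tube (353,151) is undisturbed, the media cap is at (316,213), and the amber bottle and jar stand on the tray at right. Next I'll grip the media bottle.

Emit:
carry_out --deltas '[[0.8,[-2,0,30],[0,0,0]],[0.8,[-2,0,55],[0,0,0]],[0.8,[-2,0,75],[0,0,0]],[0.8,[-2,0,85],[0,0,0]],[0.8,[-2,0,86],[0,0,0]],[0,[-2,0,86],[0,0,0]],[0,[-2,0,86],[0,0,0]],[0,[-2,0,86],[0,0,0]],[0,[-2,0,86],[0,0,0]],[0,[-2,0,86],[0,0,0]],[0,[-2,0,86],[0,0,0]]]'

```text
time_s: 15.65
tcp_pos: [0.5243, -0.0684, 0.1404]
eef_rot: [-180.0, 0.1, 180.0]
contact_force: [-0.5, -1.3, 5.5]
gripper_width: 0.0463
gripper_force: 30.0
```

```bash
python3 - <<'E'
from h import *
go(.552,.206,.124,180)
print(circ('w3',.066,.08,(.483,-.025),.016),circ('w3',.154,.17,(.523,-.068),.04),circ('w3',.028,.042,(.436,-.244),.05))
E
```

```text
t 15.65 at [ 0.5243 -0.0684  0.1404] [-1.8e+02  1.0e-01  1.8e+02] w 0.0463 F [-0.5 -1.3  5.5]
shift [-27.6 274.4  16.4] turn [-0.     0.002 -0.   ]
(array([ 0.4819, -0.0247,  0.0104,  0.0715,  0.4812, -0.0248]), 265) (array([ 0.5224, -0.0685,  0.024 ,  0.1608,  0.5207, -0.0685]), 2325) (array([ 0.4344, -0.2438,  0.0417,  0.0351,  0.4342, -0.2432]), 2251)
```

Emit:
carry_out --deltas '[[0,[0,0,-8],[0,0,0]],[0,[0,0,-25],[0,0,0]],[0,[0,0,-50],[0,0,0]],[0,[0,0,-80],[0,0,0]],[0,[0,0,-110],[0,0,0]],[0,[0,0,-140],[0,0,0]],[0,[0,4,-165],[0,0,0]],[0,[-2,15,-180],[0,0,0]],[0,[-5,40,-185],[0,0,0]],[0,[-8,75,-185],[0,0,0]],[0,[-12,115,-185],[0,0,0]],[0,[-16,155,-185],[0,0,0]]]'

```text
time_s: 16.85
tcp_pos: [0.5389, 0.0879, 0.3242]
eef_rot: [180.0, -0.1, 179.9]
contact_force: [0.0, 0.2, -3.9]
gripper_width: 0.046
gripper_force: 30.0
```

Emit:
carry_out --deltas '[[0,[-4,40,0],[0,0,0]],[0,[-8,75,0],[0,0,0]],[0,[-10,102,0],[0,0,0]],[0,[-12,115,5],[0,0,0]],[0,[-12,119,25],[0,0,0]],[0,[-12,119,60],[0,0,0]],[0,[-12,119,95],[0,0,0]],[0,[-12,119,130],[0,0,0]],[0,[-12,119,160],[0,0,0]],[0,[-12,119,182],[0,0,0]],[0,[-12,119,194],[0,0,0]],[0,[-12,119,195],[0,0,0]]]'

```text
time_s: 18.05
tcp_pos: [0.5508, 0.2047, 0.1278]
eef_rot: [-179.9, -0.2, 180.0]
contact_force: [-0.3, 0.4, -2.8]
gripper_width: 0.0457
gripper_force: 30.0
```

Emit:
carry_out --deltas '[[0,[0,0,1],[0,0,0]],[0,[0,0,3],[0,0,0]],[0,[0,0,3],[0,0,0]]]'

```text
time_s: 18.35
tcp_pos: [0.5522, 0.206, 0.1274]
eef_rot: [179.9, 0.1, 180.0]
contact_force: [-0.4, -0.5, -3.2]
gripper_width: 0.0458
gripper_force: 30.0
```

Emit:
carry_out --deltas '[[0,[0,0,1],[0,0,0]],[0,[0,0,2],[0,0,0]],[0,[0,0,2],[0,0,0]]]'

```text
time_s: 18.65
tcp_pos: [0.5518, 0.2057, 0.1246]
eef_rot: [180.0, 0.0, 180.0]
contact_force: [-1.5, -0.3, -3.1]
gripper_width: 0.046
gripper_force: 30.0
```

Emit:
carry_out --deltas '[[0,[0,0,1],[0,0,0]],[0,[0,0,2],[0,0,0]],[0,[0,0,2],[0,0,0]]]'

```text
time_s: 18.95
tcp_pos: [0.5529, 0.2058, 0.1245]
eef_rot: [180.0, 0.1, -180.0]
contact_force: [-3.0, -1.5, 8.0]
gripper_width: 0.0456
gripper_force: 30.0
```

Emit:
carry_out --deltas '[[0.75,[0,0,-1],[0,0,0]],[0.75,[0,0,-1],[0,0,0]],[0.75,[0,0,-1],[0,0,0]],[0.75,[0,0,-3],[0,0,0]],[0.75,[0,0,-25],[0,0,0]],[0.75,[0,0,-65],[0,0,0]],[0.6,[5,-25,-95],[0,0,0]],[0.6,[20,-65,-100],[0,0,0]],[0.6,[35,-110,-100],[0,0,0]],[0.6,[50,-155,-100],[0,0,0]],[0.6,[63,-195,-90],[0,0,0]],[0.6,[70,-220,-70],[0,0,0]]]'

```text
time_s: 20.15
tcp_pos: [0.4814, -0.0162, 0.1939]
eef_rot: [179.9, 0.2, 180.0]
contact_force: [0.7, 1.0, -0.0]
gripper_width: 0.053
gripper_force: 0.0
```

Emit:
carry_out --deltas '[[0.6,[0,-10,20],[0,0,0]],[0.6,[0,-10,25],[0,0,0]],[0.6,[0,-10,25],[0,0,0]]]'

```text
time_s: 20.45
tcp_pos: [0.4816, -0.0244, 0.1672]
eef_rot: [-180.0, -0.1, 180.0]
contact_force: [0.7, 0.2, 0.7]
gripper_width: 0.0529
gripper_force: 0.0
```

```bash
python3 - <<'E'
from h import *
go(.482,-.0247,.045,180)
snap('wrist','w4');snap('top','t4')
E
```

```text
t 20.45 at [ 0.4816 -0.0244  0.1672] [-1.8e+02 -1.0e-01  1.8e+02] w 0.0529 F [0.7 0.2 0.7]
shift [ -0.6  -0.2 122.2] turn [-0.001 -0.001 -0.001]
```

View pics/t4.png

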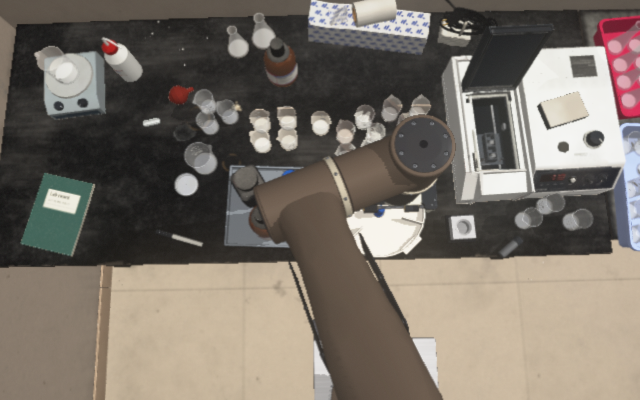

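View pics/w4.png

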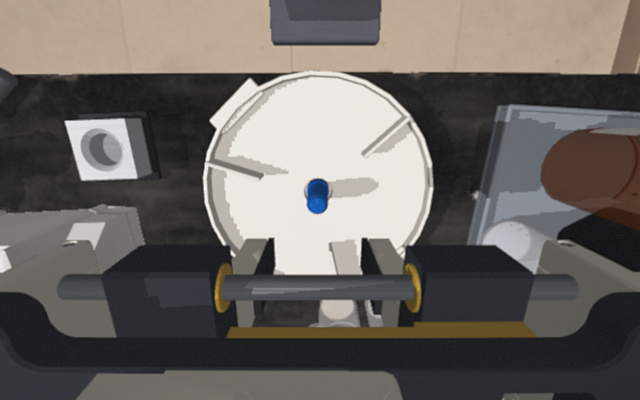

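Top view: the arm hides much of the work area, but the jar (245,182) and media cap (285,172) stand on the tray. Wrist view: the tube stands alone in the caddy bore at (317,195), between the fingers. I'll check arm clearance over the tray before descending.

```bash
python3 - <<'E'
from h import *
np.set_printoptions(precision=3,suppress=True)
p,W=world('t4')
for u,v in((245,182),(258,200),(290,210),(340,185),(420,145),(330,280)): print((u,v),W[v,u])
for n,a in(('tube w4',('w4',.066,.08,(.483,-.025),.016)),('stand',('w4',.028,.042,(.436,-.244),.05))): print(n,circ(*a))
E
```

```text
(245, 182) [0.543 0.315 0.15 ]
(258, 200) [0.409 0.221 0.59 ]
(290, 210) [0.391 0.172 0.604]
(340, 185) [0.427 0.099 0.598]
(420, 145) [ 0.481 -0.019  0.612]
(330, 280) [0.288 0.118 0.694]
tube w4 (array([ 0.482, -0.024,  0.011,  0.071,  0.481, -0.024]), 347)
stand (array([ 0.434, -0.243,  0.042,  0.035,  0.434, -0.243]), 2923)
```

Emit:
carry_out --deltas '[[0.6,[0,0,30],[0,0,0]],[0.6,[0,0,55],[0,0,0]],[0.6,[0,0,75],[0,0,0]]]'

```text
time_s: 20.85
tcp_pos: [0.4824, -0.0233, 0.0923]
eef_rot: [180.0, 0.1, -179.9]
contact_force: [1.0, 0.1, -0.2]
gripper_width: 0.0525
gripper_force: 0.0
```

Arm clearance is ample (links at about 0.6 m). I'll descend and grip the tube gently.

Emit:
carry_out --deltas '[[0.6,[0,-1,25],[0,0,0]],[0.6,[0,-1,40],[0,0,0]],[0.6,[0,-1,47],[0,0,0]],[0.6,[0,-1,47],[0,0,0]],[0,[0,-1,47],[0,0,0]],[0,[0,-1,47],[0,0,0]],[0,[0,-1,47],[0,0,0]],[0,[0,-1,47],[0,0,0]],[0,[0,-1,47],[0,0,0]]]' --squeeze 10

```text
time_s: 21.75
tcp_pos: [0.4819, -0.0253, 0.0459]
eef_rot: [180.0, 0.0, 180.0]
contact_force: [0.3, 0.5, 2.9]
gripper_width: 0.0217
gripper_force: 10.0
```

Emit:
carry_out --deltas '[[0,[0,0,-8],[0,0,0]],[0,[0,0,-25],[0,0,0]],[0,[0,0,-55],[0,0,0]],[0,[10,0,-85],[0,0,0]],[0,[25,-20,-95],[0,0,0]],[0,[40,-55,-95],[0,0,0]],[0,[47,-95,-95],[0,0,0]],[0,[47,-135,-95],[0,0,0]],[0,[47,-175,-95],[0,0,0]],[0,[47,-205,-95],[0,0,0]],[0,[47,-219,-95],[0,0,0]],[0,[47,-219,-95],[0,0,0]]]'

```text
time_s: 22.95
tcp_pos: [0.4343, -0.2459, 0.1408]
eef_rot: [-180.0, -0.0, 179.8]
contact_force: [-0.2, 0.3, -0.7]
gripper_width: 0.0214
gripper_force: 9.9
```

```bash
python3 - <<'E'
from h import *
go(.4347,-.244,.052,180)
snap('wrist','w5')
print(circ('w5',.028,.042,(.436,-.244),.05))
E
```

```text
t 22.95 at [ 0.4343 -0.2459  0.1408] [-180.    -0.   179.8] w 0.0214 F [-0.2  0.3 -0.7]
shift [-0.4  1.9 88.8] turn [-0.    -0.    -0.003]
(array([ 0.4336, -0.244 ,  0.0419,  0.0349,  0.4319, -0.2442]), 2373)
```

View pics/w5.png

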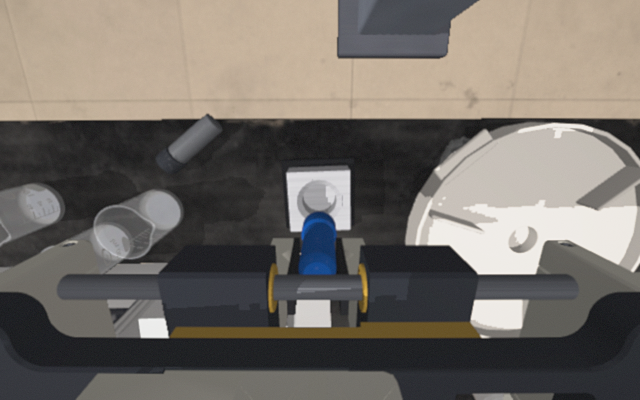

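The tube is held upright at (318,243), with the stand hole at (318,197) directly on its line. I'll lower it.

Emit:
carry_out --deltas '[[0,[0,2,20],[0,0,0]],[0,[0,2,45],[0,0,0]],[0,[0,2,60],[0,0,0]],[0,[0,2,70],[0,0,0]],[0,[0,2,78],[0,0,0]],[0,[0,2,84],[0,0,0]],[0,[0,2,86],[0,0,0]],[0,[0,2,86],[0,0,0]]]'

```text
time_s: 23.8
tcp_pos: [0.4349, -0.2422, 0.0547]
eef_rot: [-180.0, 0.0, 180.0]
contact_force: [-0.6, -0.5, -0.8]
gripper_width: 0.0213
gripper_force: 9.9
```

Emit:
carry_out --deltas '[[0,[0,0,1],[0,0,0]],[0,[0,0,2],[0,0,0]],[0,[0,0,2],[0,0,0]]]'

```text
time_s: 24.1
tcp_pos: [0.4348, -0.2423, 0.0527]
eef_rot: [-180.0, 0.0, 180.0]
contact_force: [-0.6, -0.8, -1.2]
gripper_width: 0.0215
gripper_force: 9.9
```

Emit:
carry_out --deltas '[[0,[0,0,1],[0,0,0]],[0,[0,0,1],[0,0,0]],[0.6,[0,0,1],[0,0,0]],[0.6,[0,0,1],[0,0,0]],[0.6,[0,0,1],[0,0,0]],[0.6,[0,0,-20],[0,0,0]],[0.6,[0,0,-55],[0,0,0]],[0.6,[0,0,-100],[0,0,0]],[0.6,[0,30,-140],[0,0,0]],[0.6,[0,70,-160],[0,0,0]],[0.6,[0,90,-160],[0,0,0]],[0.6,[0,90,-160],[0,0,0]]]'

```text
time_s: 25.3
tcp_pos: [0.435, -0.1505, 0.2136]
eef_rot: [180.0, 0.1, -179.9]
contact_force: [-0.3, -0.6, -0.3]
gripper_width: 0.0525
gripper_force: 0.0
```

```bash
python3 - <<'E'
from h import *
snap('wrist','w6')
go(.5523,.2058,.1245,180)
print(circ('w6',.07,.085,(.4347,-.244),.02))
E
```

```text
t 25.35 at [ 0.4348 -0.1513  0.213 ] [ 1.800e+02  1.000e-01 -1.799e+02] w 0.0525 F [-0.5 -1.1  0.3]
shift [-118.1  356.9   88.8] turn [0.    0.001 0.002]
(array([ 0.4346, -0.2413,  0.0107,  0.0773,  0.4338, -0.2403]), 288)
```

View pics/w6.png

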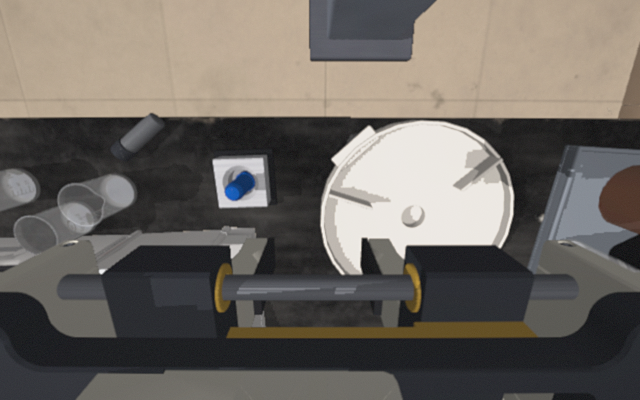

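The tube stands in the stand hole at (239,186), top at 0.077 m, which is seated. Now the media bottle goes back.

Emit:
carry_out --deltas '[[0.8,[-10,35,-15],[0,0,0]],[0.8,[-25,75,-25],[0,0,0]],[0.8,[-40,120,-25],[0,0,0]],[0.8,[-55,165,-25],[0,0,0]],[0.8,[-70,210,-25],[0,0,0]],[0.8,[-85,255,-25],[0,0,0]],[0.8,[-100,300,-25],[0,0,0]],[0.8,[-112,335,-20],[0,0,0]],[0.8,[-118,354,0],[0,0,0]],[0.8,[-118,357,20],[0,0,0]],[0.8,[-118,357,40],[0,0,0]],[0.8,[-118,357,40],[0,0,0]]]' --squeeze 30

```text
time_s: 26.55
tcp_pos: [0.5513, 0.2031, 0.1686]
eef_rot: [-179.8, -0.3, 179.9]
contact_force: [-0.0, -0.1, -0.1]
gripper_width: 0.0699
gripper_force: 0.0
```

```bash
python3 - <<'E'
from h import *
snap('wrist','w7')
go(.5523,.2058,.1245,180)
for a in((.135,.155,(.552,.206),.035),): print(circ('w7',*a))
E
```

```text
t 26.6 at [0.5523 0.2034 0.1707] [-179.8   -0.2  180. ] w 0.0701 F [-0.6 -0.5  0.9]
shift [-0.1  2.5 46.2] turn [-0.003 -0.003 -0.001]
(array([0.55  , 0.2055, 0.0242, 0.1448, 0.5476, 0.2053]), 3344)
```

Emit:
carry_out --deltas '[[0.8,[0,2,20],[0,0,0]],[0.8,[0,2,36],[0,0,0]],[0.8,[0,2,46],[0,0,0]],[0.8,[0,2,47],[0,0,0]],[0.8,[0,2,47],[0,0,0]],[0,[0,2,47],[0,0,0]],[0,[0,2,47],[0,0,0]],[0,[0,2,47],[0,0,0]],[0,[0,2,47],[0,0,0]],[0,[0,2,47],[0,0,0]],[0,[0,2,47],[0,0,0]]]'

```text
time_s: 27.7
tcp_pos: [0.553, 0.2066, 0.126]
eef_rot: [-180.0, 0.0, 180.0]
contact_force: [0.5, -2.2, 5.5]
gripper_width: 0.0458
gripper_force: 30.0
```

Emit:
carry_out --deltas '[[0,[0,0,-8],[0,0,0]],[0,[0,0,-25],[0,0,0]],[0,[0,0,-50],[0,0,0]],[0,[0,0,-75],[0,0,0]],[0,[2,-10,-88],[0,0,0]],[0,[5,-35,-90],[0,0,0]],[0,[9,-70,-90],[0,0,0]],[0,[13,-110,-90],[0,0,0]],[0,[17,-150,-90],[0,0,0]],[0,[21,-190,-90],[0,0,0]],[0,[25,-225,-90],[0,0,0]],[0,[28,-250,-90],[0,0,0]]]'

```text
time_s: 28.9
tcp_pos: [0.5231, -0.0456, 0.215]
eef_rot: [180.0, -0.1, 179.9]
contact_force: [0.7, 0.5, -3.4]
gripper_width: 0.0458
gripper_force: 30.0
```

Emit:
carry_out --deltas '[[0,[1,-16,0],[0,0,0]],[0,[1,-24,5],[0,0,0]],[0,[1,-25,20],[0,0,0]],[0,[1,-25,42],[0,0,0]],[0,[1,-25,58],[0,0,0]],[0,[1,-25,68],[0,0,0]],[0,[1,-25,71],[0,0,0]],[0,[1,-25,71],[0,0,0]]]'

```text
time_s: 29.7
tcp_pos: [0.5237, -0.0682, 0.1443]
eef_rot: [-180.0, -0.0, -180.0]
contact_force: [-0.2, 1.0, -3.4]
gripper_width: 0.0459
gripper_force: 30.0
```

Emit:
carry_out --deltas '[[0,[0,0,1],[0,0,0]],[0,[0,0,2],[0,0,0]],[0,[0,0,2],[0,0,0]]]'

```text
time_s: 30.0
tcp_pos: [0.5239, -0.0682, 0.1429]
eef_rot: [180.0, 0.0, 180.0]
contact_force: [-0.5, -0.2, -4.3]
gripper_width: 0.0458
gripper_force: 30.0
```

Emit:
carry_out --deltas '[[0,[0,0,1],[0,0,0]],[0,[0,0,2],[0,0,0]],[0,[0,0,2],[0,0,0]]]'

```text
time_s: 30.3
tcp_pos: [0.5249, -0.0684, 0.142]
eef_rot: [-180.0, 0.2, -180.0]
contact_force: [-0.8, 0.0, 6.2]
gripper_width: 0.0458
gripper_force: 30.0
```

Emit:
carry_out --deltas '[[0.8,[0,0,-1],[0,0,0]],[0.8,[0,0,-1],[0,0,0]],[0.8,[0,0,-1],[0,0,0]],[0.8,[0,0,-3],[0,0,0]],[0.8,[0,0,-25],[0,0,0]],[0.95,[0,0,-65],[0,0,0]],[0.95,[-1,25,-95],[0,0,0]],[0.95,[-4,70,-105],[0,0,0]],[0.95,[-8,115,-105],[0,0,0]],[0.95,[-12,160,-105],[0,0,0]],[0.95,[-16,205,-105],[0,0,0]],[0.95,[-20,250,-105],[0,0,0]]]'

```text
time_s: 31.5
tcp_pos: [0.5436, 0.1835, 0.2459]
eef_rot: [180.0, 0.0, 180.0]
contact_force: [1.4, 0.1, 0.6]
gripper_width: 0.0831
gripper_force: 0.0
```

Emit:
carry_out --deltas '[[0.95,[-3,45,0],[0,0,0]],[0.95,[-6,85,0],[0,0,0]],[0.95,[-8,115,0],[0,0,0]],[0.95,[-8,131,10],[0,0,0]],[0.95,[-8,136,25],[0,0,0]],[0.95,[-8,136,50],[0,0,0]],[0.95,[-8,136,60],[0,0,0]],[0.95,[-8,136,60],[0,0,0]]]'

```text
time_s: 32.3
tcp_pos: [0.5509, 0.316, 0.1833]
eef_rot: [-179.8, -0.2, 179.9]
contact_force: [0.8, -0.6, 1.2]
gripper_width: 0.0836
gripper_force: 0.0
```

```bash
python3 - <<'E'
from h import *
snap('wrist','w8')
go(.552,.3177,.1335,180)
print(circ('w8',.145,.163,(.552,.317),.045))
E
```

```text
t 32.35 at [0.5517 0.3165 0.185 ] [-1.799e+02 -1.000e-01  1.799e+02] w 0.083 F [ 0.6 -0.4  0.4]
shift [-0.4  1.3 51.5] turn [-0.001 -0.001 -0.001]
(array([0.5523, 0.3162, 0.0298, 0.152 , 0.5505, 0.316 ]), 4688)
```

Emit:
carry_out --deltas '[[0.95,[0,1,20],[0,0,0]],[0.95,[0,1,38],[0,0,0]],[0.95,[0,1,48],[0,0,0]],[0.95,[0,1,51],[0,0,0]],[0.95,[0,1,51],[0,0,0]],[0,[0,1,51],[0,0,0]],[0,[0,1,51],[0,0,0]],[0,[0,1,51],[0,0,0]],[0,[0,1,51],[0,0,0]],[0,[0,1,51],[0,0,0]],[0,[0,1,51],[0,0,0]]]'

```text
time_s: 33.45
tcp_pos: [0.552, 0.3185, 0.135]
eef_rot: [-180.0, 0.0, 180.0]
contact_force: [0.8, -1.6, 4.1]
gripper_width: 0.0566
gripper_force: 30.0
```

Emit:
carry_out --deltas '[[0,[0,0,-8],[0,0,0]],[0,[0,0,-25],[0,0,0]],[0,[0,0,-50],[0,0,0]],[0,[0,0,-80],[0,0,0]],[0,[0,0,-110],[0,0,0]],[0,[0,0,-140],[0,0,0]],[0,[0,0,-168],[0,0,0]],[0,[0,-8,-190],[0,0,0]],[0,[3,-25,-200],[0,0,0]],[0,[9,-55,-200],[0,0,0]],[0,[16,-95,-200],[0,0,0]],[0,[24,-135,-200],[0,0,0]]]'

```text
time_s: 34.65
tcp_pos: [0.5265, 0.1821, 0.3333]
eef_rot: [-180.0, -0.1, -180.0]
contact_force: [1.9, -0.1, -4.0]
gripper_width: 0.0571
gripper_force: 29.8
```

Emit:
carry_out --deltas '[[0,[8,-40,0],[0,0,0]],[0,[15,-80,10],[0,0,0]],[0,[22,-115,30],[0,0,0]],[0,[27,-138,50],[0,0,0]],[0,[28,-147,75],[0,0,0]],[0,[28,-148,105],[0,0,0]],[0,[28,-148,135],[0,0,0]],[0,[28,-148,160],[0,0,0]],[0,[28,-148,175],[0,0,0]],[0,[28,-148,181],[0,0,0]],[0,[28,-148,181],[0,0,0]]]'

```text
time_s: 35.75
tcp_pos: [0.4989, 0.0352, 0.1528]
eef_rot: [-180.0, -0.1, 180.0]
contact_force: [-0.2, 0.3, -4.3]
gripper_width: 0.0571
gripper_force: 29.8
```

Emit:
carry_out --deltas '[[0,[0,0,1],[0,0,0]],[0,[0,0,2],[0,0,0]],[0,[0,0,2],[0,0,0]]]'

```text
time_s: 36.05
tcp_pos: [0.5, 0.0358, 0.1521]
eef_rot: [180.0, 0.1, 180.0]
contact_force: [-0.9, 0.2, -3.9]
gripper_width: 0.057
gripper_force: 29.8
```

Emit:
carry_out --deltas '[[0,[0,0,1],[0,0,0]],[0,[0,0,2],[0,0,0]],[0,[0,0,2],[0,0,0]]]'

```text
time_s: 36.35
tcp_pos: [0.5009, 0.0358, 0.1509]
eef_rot: [180.0, 0.2, -180.0]
contact_force: [-0.8, -1.0, 4.9]
gripper_width: 0.057
gripper_force: 30.0
```

Emit:
carry_out --deltas '[[0.9,[0,0,-1],[0,0,0]],[0.9,[0,0,-1],[0,0,0]],[0.9,[0,0,-1],[0,0,0]],[0.9,[0,0,-3],[0,0,0]],[0.9,[0,0,-25],[0,0,0]],[0.8,[0,0,-65],[0,0,0]],[0.8,[5,30,-85],[0,0,0]],[0.8,[14,75,-85],[0,0,0]],[0.8,[22,120,-85],[0,0,0]],[0.8,[31,165,-85],[0,0,0]],[0.8,[40,205,-85],[0,0,0]],[0.8,[45,232,-80],[0,0,0]]]'

```text
time_s: 37.55
tcp_pos: [0.4543, 0.2704, 0.2303]
eef_rot: [179.9, 0.1, -179.9]
contact_force: [1.4, -0.5, -0.5]
gripper_width: 0.0702
gripper_force: 0.0
```

Emit:
carry_out --deltas '[[0.8,[0,8,10],[0,0,0]],[0.8,[0,8,15],[0,0,0]],[0.8,[0,8,15],[0,0,0]]]'

```text
time_s: 37.85
tcp_pos: [0.4543, 0.2746, 0.2134]
eef_rot: [-179.9, -0.1, 180.0]
contact_force: [0.1, -0.7, 0.3]
gripper_width: 0.0704
gripper_force: 0.0
```

```bash
python3 - <<'E'
from h import *
snap('wrist','w9')
go(.456,.276,.154,180)
print(circ('w9',.175,.195,(.455,.276),.03))
E
```

```text
t 37.9 at [0.4547 0.2745 0.2141] [-179.9   -0.   179.9] w 0.0705 F [-0.1 -0.6  0.5]
shift [-1.3  1.6 60.1] turn [-0.001 -0.001 -0.001]
(array([0.4568, 0.2734, 0.0169, 0.1835, 0.4555, 0.2736]), 1591)
```

Emit:
carry_out --deltas '[[0.8,[-1,1,25],[0,0,0]],[0.8,[-1,1,45],[0,0,0]],[0.8,[-1,1,56],[0,0,0]],[0.8,[-1,1,59],[0,0,0]],[0.8,[-1,1,59],[0,0,0]],[0,[-1,1,59],[0,0,0]],[0,[-1,1,59],[0,0,0]],[0,[-1,1,59],[0,0,0]],[0,[-1,1,59],[0,0,0]],[0,[-1,1,59],[0,0,0]],[0,[-1,1,59],[0,0,0]],[0,[-1,1,59],[0,0,0]]]'

```text
time_s: 39.1
tcp_pos: [0.4558, 0.2765, 0.1557]
eef_rot: [-180.0, 0.0, 180.0]
contact_force: [-0.9, -1.9, 3.0]
gripper_width: 0.0339
gripper_force: 30.0
```

Emit:
carry_out --deltas '[[0,[0,0,-8],[0,0,0]],[0,[0,0,-25],[0,0,0]],[0,[0,0,-50],[0,0,0]],[0,[0,0,-80],[0,0,0]],[0,[0,0,-110],[0,0,0]],[0,[0,0,-140],[0,0,0]],[0,[0,-2,-168],[0,0,0]],[0,[2,-15,-190],[0,0,0]],[0,[5,-40,-200],[0,0,0]],[0,[9,-75,-200],[0,0,0]],[0,[14,-115,-200],[0,0,0]],[0,[18,-155,-200],[0,0,0]]]'

```text
time_s: 40.3
tcp_pos: [0.4362, 0.1197, 0.3546]
eef_rot: [-180.0, -0.1, -180.0]
contact_force: [1.1, -0.9, -5.0]
gripper_width: 0.0339
gripper_force: 29.6
```

Emit:
carry_out --deltas '[[0,[5,-40,0],[0,0,0]],[0,[9,-80,0],[0,0,0]],[0,[13,-115,0],[0,0,0]],[0,[14,-140,5],[0,0,0]],[0,[14,-153,20],[0,0,0]],[0,[14,-155,50],[0,0,0]],[0,[14,-155,85],[0,0,0]],[0,[14,-155,120],[0,0,0]],[0,[14,-155,150],[0,0,0]],[0,[14,-155,172],[0,0,0]],[0,[14,-155,181],[0,0,0]],[0,[14,-155,181],[0,0,0]]]'

```text
time_s: 41.5
tcp_pos: [0.4228, -0.0339, 0.1739]
eef_rot: [-180.0, -0.1, 180.0]
contact_force: [-0.0, -0.3, -4.5]
gripper_width: 0.0343
gripper_force: 29.6
```

Emit:
carry_out --deltas '[[0,[0,0,1],[0,0,0]],[0,[0,0,2],[0,0,0]],[0,[0,0,2],[0,0,0]]]'

```text
time_s: 41.8
tcp_pos: [0.424, -0.0331, 0.1732]
eef_rot: [180.0, 0.1, 180.0]
contact_force: [0.1, 0.3, -6.9]
gripper_width: 0.0342
gripper_force: 29.6
```

Emit:
carry_out --deltas '[[0,[0,0,1],[0,0,0]],[0,[0,0,2],[0,0,0]],[0,[0,0,2],[0,0,0]]]'

```text
time_s: 42.1
tcp_pos: [0.4247, -0.0333, 0.1716]
eef_rot: [-180.0, 0.1, -180.0]
contact_force: [-0.6, -0.9, 3.9]
gripper_width: 0.0339
gripper_force: 29.8
```

Emit:
carry_out --deltas '[[0.7,[0,0,-1],[0,0,0]],[0.7,[0,0,-1],[0,0,0]],[0.7,[0,0,-1],[0,0,0]],[0.7,[0,0,-5],[0,0,0]],[0.7,[0,0,-30],[0,0,0]],[0.7,[0,0,-75],[0,0,0]],[0.7,[0,0,-120],[0,0,0]],[0.7,[0,0,-165],[0,0,0]],[0.7,[-30,-10,-200],[0,0,0]],[0.7,[-70,-35,-200],[0,0,0]],[0.7,[-70,-35,-200],[0,0,0]],[0.7,[-70,-35,-200],[0,0,0]]]'

```text
time_s: 43.3
tcp_pos: [0.494, -0.0688, 0.3696]
eef_rot: [-180.0, -0.1, 179.9]
contact_force: [-0.2, -0.2, -0.1]
gripper_width: 0.0611
gripper_force: 0.0
```

```bash
python3 - <<'E'
from h import *
snap('wrist','w10')
for fn in('w1','w10'):
    for n,a,b,c,rd in(('amber',.193,.21,(.423,-.033),.03),('jar',.163,.178,(.5,.035),.045),('media',.154,.17,(.523,-.068),.04)): print(fn,n,circ(fn,a,b,c,rd))
print('tube',circ('w10',.07,.085,(.4347,-.244),.02)); s=r.get_state(); print(s['time_s'],s['contact_force'],s['gripper_width'])
E
```

```text
w1 amber (array([ 0.4217, -0.0337,  0.0166,  0.1995,  0.4219, -0.0339]), 698)
w1 jar (array([0.4998, 0.0339, 0.0296, 0.1678, 0.499 , 0.0333]), 1530)
w1 media (array([ 0.5225, -0.0684,  0.0243,  0.1607,  0.5209, -0.0685]), 919)
w10 amber (array([ 0.4251, -0.0352,  0.0166,  0.1995,  0.4249, -0.0356]), 690)
w10 jar (array([0.5007, 0.0336, 0.0298, 0.1679, 0.4996, 0.0331]), 1515)
w10 media (array([ 0.5208, -0.0695,  0.024 ,  0.1607,  0.5193, -0.0691]), 911)
tube (array([ 0.4345, -0.2415,  0.0103,  0.0769,  0.4347, -0.2404]), 144)
43.35 [-0.2503673   0.76049337  0.07593088] 0.06119076633004678
```

View pics/w10.png

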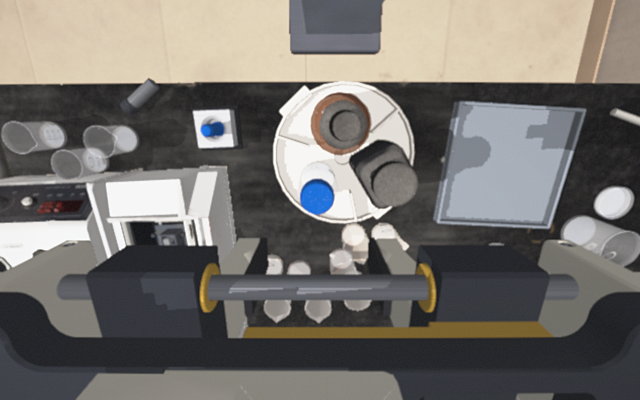

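The amber bottle (344,122), jar (394,182) and media bottle (317,197) stand within about 4 mm of their start spots. The tube is seated in the stand at (212,129). Handing in.

```bash
python3 -c "
from plant import r
print(r.close_job())"
```

```text
the job is handed in; nothing more can be done
None
```

The job is handed in, though no verdict came back: all three bottles are upright in their bays within about 4 mm of their start spots, the blue tube is seated in the stand, nothing was tipped, and it took about 43 s.

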